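Isolate the tape unwinder and hold its sprung arm open

TASK

The tape unwinder is about to be threaded. First switch it off: throw the red-tipped toggle on its grey switch box from the green stripe over to the red stripe. Only then take the orange roller of the sprung tension arm, swing the arm round towards the white tape roll until it is hard against its stop, and finish while still holding it there; leave the other things on the bench where they are.

Things in the scene. Friction and masses are not known exactly. Their poses are not given: they have to be found in the camera images.
- unwinder: tape unwinder, fixed to the bench: blue base plate 160 (x) x 200 (y) x 12 mm high. Origin at the centre of its underside; z up. On it: a white tape roll (65 mm across, top at z 34 mm, hub and stud to z 43 mm) centred at x +20, y +60 mm; two guide posts, top at z 42 mm, at x -55, y +75 and x -65, y +45 mm; the tension arm; two rubber-capped stop posts, top at z 31 mm. Nothing on it but the roller and the pivot pin is higher than 43 mm
- pivot_axis (a point): point on the upright pivot axis of the tension arm, at the height of the roller's middle (60 mm above the bench); fixed in the unwinder at x +45, y -20 mm. The pivot pin with its brass spring ends at 57 mm above the bench
- roller (a point): centre of the orange upright roller at the free end of the tension arm, to grip or push: 22 mm across, 50 mm high (35 to 85 mm above the bench, a small 3 mm stud on top), 90 mm from the pivot axis. It does not spin. The steel arm, 14 mm wide, lies below it, 24 to 34 mm above the bench
- tension_arm (a joint): angle of the tension arm, rad: 0 at rest, where its spring keeps it, the roller then at x 0, y -98 mm in the unwinder's frame; 1.1 at its stop, the roller then at x -45, y -15 mm. It grows as the arm turns clockwise seen from above, towards the tape roll. The spring pushes back at the roller with about 2 N at rest and 6 N at the stop and returns the arm when it is let go
- switch_box: grey switch box of the unwinder, fixed to the bench: 80 (x) x 60 (y) x 38 mm high. Origin at the centre of its underside; z up. The green stripe (on) lies at its -x end, the red stripe (off) at its +x end
- toggle_hinge (a point): middle of the toggle's hinge, 42 mm above the bench, on the box's centre; the hinge axis runs along the box's y
- toggle_grip (a point): centre of the red tip of the toggle, 50 mm from the hinge: the tip is 16 mm thick, the steel stem 9 mm; the toggle's end is 63 mm from the hinge
- toggle (a joint): angle of the toggle, rad: 0 = on, leaning 0.5 rad to the box's -x (green stripe); 0.5 = upright; 1.0 = off, leaning 0.5 rad to +x (red stripe). It drops by itself to the side to which it leans clearly past upright (by 0.2 rad or so), and about 1 to 2 N at the tip pushes it over
- petri_one: clear lidded petri dish, 58 mm across, 15 mm high; bystander, loose. Origin at the centre of its underside
- slide_box: white slide box, 77 x 103 x 42 mm; bystander, loose. Origin at the centre of its underside
- tape_black: black tape roll lying flat, 58 mm across, 19 mm high; bystander, loose. Origin at the centre of its underside
- tube_15_b: orange-capped conical tube lying on its side, 125 mm long; bystander, loose. Origin at the centre of its underside
- marker_red: red marker pen lying on its side, 130 mm long; bystander, loose. Origin at the centre of its underside
- box_orfa: white and purple carton, 63 x 93 x 45 mm; bystander, loose. Origin at the centre of its underside
- jar_dark: small clear jar with a black lid, 41 mm across, 33 mm high; bystander, loose. Origin at the centre of its underside
Things that resemble listed ones, but are neither listed nor needed, are in the scene too. Leave any turquoise or yellow look-alike of the switch_box alone.

How it is judged (in metres and radians):
On the way, in this order (a step that is already met when the one before it is completed fails the run):
1. the toggle is over at off, the tension arm still near its rest (value of joint toggle above 0.9 rad and value of joint tension_arm below 0.3 rad), for 0.2 s.
2. the tension arm is at its stop, held by the fingers (value of joint toggle above 0.9 rad and value of joint tension_arm above 1.03 rad and contact force between the fingers and tension_arm above 1.5 N), for 0.2 s.
At the end, for the whole second after the job is handed in: the toggle is off (within 0.1 rad of its end), and the tension arm is within 0.07 rad (4 degrees) of its stop, still, and held there by the gripper's fingers, which touch it with more than 1.5 N (all of step 2 and velocity of joint tension_arm between -0.1 and 0.1 rad/s); the arm keeps its last pose, push and grip.
It fails at once if the tension arm is swung (over 0.3 rad) while the switch is not off (value of joint tension_arm above 0.3 rad and value of joint toggle below 0.8 rad).
It fails at once if a bystander is shifted by more than 30 mm (distance of any of petri_one, slide_box, tape_black, tube_15_b, marker_red, box_orfa, jar_dark from where it was at the start of the episode above 0.03 m).
It also fails if it takes over 51 s, if anything falls off the work surface, if the arm or the gripper's body presses on something with over 40 N, if the wrist force passes 120 N, or if a joint passes its speed limit or range.

ROBOT

A 6-joint arm with a two-finger parallel gripper is mounted at the origin on a cart in front of the work surface, level with it; the furniture and walls round the work are solid. World frame = base frame: x ahead of the robot, y to its left, z up, the work surface at z = 0. Lengths are in mm, angles in rad, forces in N, time in s.
With the tool pointing down it reaches from about 325 to 900 mm from the base axis. Payload 6.1 kg.
Tool frame: the origin (TCP) lies on the centre line of the jaws, within the pads' length; the fingertips stand 8 mm ahead of it and the grasp point (between the pads) lies 11 mm behind it; x points along the fingers, z is the direction in which the jaws open and shut, and the axes are right-handed (so a half turn about x gives the same grasp; the last joint's range is limited). The gripper opens to 85 mm and grips with 20 to 120 N. Pads are 22 mm wide; open, the fingers measure 114 mm over their backs; the gripper's body (76 mm by 85 mm) begins 54 mm behind the grasp point. The pads swing forward as they close: fully open they stand 13 mm farther back than shut.
Start: joints at [1.174, 0.22, 1.526, -0, 1.395, -0.126], TCP at [167.188, 602.216, 239.3] pointing down, gripper open.
Joint ranges: [-2.98, 2.98], [-0.91, 2.08], [0.09, 2.57], [-1.24, 4.39], [0.2, 2.65], [-2.68, 2.68]. Speed limits (rad/s): [2.57, 2.57, 3.01, 3.14, 3.14, 3.14].

INTERFACE

Orientations are given as [roll, pitch, yaw] about the fixed x, y, z axes, in that order (R = Rz(yaw) Ry(pitch) Rx(roll)).
In Python, from workcell import env, viewer, order, find_in gives the robot as it stands.
- The arm moves only by the tool send_rows, never from a script. Its argument "series" is one flat list of numbers, 7 for each row, row after row: the shift along the world's x, y, z in cm, then the turn, a rotation vector about the world's x, y, z in degrees, then the opening, from -1 (shut) to 1 (fully open). In form: [dx, dy, dz, ax, ay, az, hand, dx, dy, dz, ax, ay, az, hand, ...]. A call has exactly 8 rows; each row is the pose to reach, as a shift and turn from the pose commanded when the call began; what a row does not reach only later rows make up. A row lasts 1/10 s, in which the tool goes at most 50 mm and 8.59 degrees, less where a joint would pass 70% of its speed; a pose out of reach is approached as far as the arm can. A call with a gripper value outside its range is refused whole. The fingers move at their own pace and stop on an object; "newtons" is the grip in N (left out, the last holds). Time passes only in rows, so rows that repeat a pose let the fingers close, or fill a call up. It gives the time, the measured TCP pose, the force and the opening at its end, in the units of the state.
- env.get_obs(): the state, without advancing time (a new reading comes with each control period).
- viewer.snapshot(name): name is "scene" or "top" or "wrist"; returns (picture, depth): 480x640x3 uint8, red, green, blue; 480x640 float32, mm along the optical axis (not along the pixel's ray), 0 where there is no reading.
- viewer.get_calibration(name): a dict with "camera_matrix" (3x3 intrinsics, pixels), "R" (3x3) and "t" (3): a world point X has camera coordinates R X + t. Camera axes: x right, y down, z forward; pixel columns grow to the right and rows downward; lengths in mm; the calibration is good to about 2 mm. A picture is of the moment at which its call begins: read the wrist's pose just before it. get_calibration takes no time and is no camera call; for the wrist camera it gives the pose at the moment of the call.
- order.close_job(): hands the job in, once; it reports no verdict.
Trained networks look in the newest picture that a camera, given by its name, has taken for a name from the list of things; names that differ only in an ending like _2 or _b are one class to them, and where a whole thing is asked for, a point or a joint stands for the part that bears it (a point fixed in the world has none). Each returns a list of dicts, best first, with "confidence" (0 to 1); they miss things now and then, are a little off and sometimes report something else, mostly with a low value. They report only what shows in the picture. A call takes as long as a camera call. They do not tell look-alikes from the thing itself.
- find_in(camera, query): "at" ([row, column] in pixels, amid what is visible of it).
The state is a dict: "time_s": time; "joint_positions": joint angles; "qvel": joint speeds; "joint_torque": joint torques, N m; "tool_pos": TCP position; "tcp_rot": TCP orientation; "ft_force": force on the tool from outside, world axes, zero at the start; "torque": the same for the moment, N m; "opening": finger opening in mm.
Only numpy, scipy, OpenCV 4.12 (cv2) and the standard library are available. Lean on these libraries where they do the work, as an engineer would, in place of code of your own. Each camera call takes 0.05 s, during which the arm holds its last target.

## Working session

There is one attempt and no reset: what is moved stays moved. The work goes in short steps, Python scripts to look and compute and a tool call to move; the robot and the scene stay as the last step left them, time stands still between calls to the robot, and variables do not carry over. Pictures are saved under pics/ and viewed, and the job is handed in when it is done.

Besides the shell and the picture viewer there is one more tool, called after "Call:" as name(argument=value, ...) on one line, values as JSON. send_rows: Moves the arm, as the interface text tells. Its arguments: {"type":"object","properties":{"series":{"type":"array"},"newtons":{"type":"number"}},"required":["series"]}

```bash
mkdir -p pics; ls; cat > h.py <<'E'
import numpy as np,cv2
from workcell import env,viewer,order,find_in
def snap(n,f):
    c=viewer.get_calibration(n); p,d=viewer.snapshot(n); cv2.imwrite(f'pics/{f}.png',p[:,:,::-1]); np.savez(f'pics/{f}.npz',p=p,d=d,K=c['camera_matrix'],R=c['R'],t=c['t']); return p,d,c
def w(c,d,r,co,k=2):
    K=np.array(c['camera_matrix']);a=d[int(r)-k:int(r)+k+1,int(co)-k:int(co)+k+1];a=a[a>0];z=np.median(a)
    x=np.array([(co-K[0,2])/K[0,0]*z,(r-K[1,2])/K[1,1]*z,z]); return np.array(c['R']).T@(x-np.array(c['t']))
E
python3 - <<'E'
from h import *
print(env.get_obs())
for n in('top','scene'):
    p,d,c=snap(n,n+'0')
    for q in ['unwinder','switch_box','toggle_grip','roller','toggle','tension_arm'] if n=='top' else ['toggle_grip','roller','switch_box']:
        for f in find_in(n,q)[:4]:
            r,co=f['at'];print(n,q,np.round(f['at']),round(f['confidence'],2),w(c,d,r,co).round(0))
E
```

```text
pics
{'time_s': 0.0, 'joint_positions': array([ 1.17390165e+00,  2.21225490e-01,  1.52763553e+00, -9.83510988e-06,
        1.39475398e+00, -1.26088588e-01]), 'qvel': array([ 0.00146179,  0.00059201,  0.00082401, -0.00021273, -0.00103699,
       -0.00065511]), 'joint_torque': array([-5.20451904e-04, -4.96930218e+01, -3.89377856e+01, -2.15359933e-04,
        1.15647379e-02,  3.04913590e-05]), 'tool_pos': array([166.95157691, 601.64739216, 238.18673841]), 'tcp_rot': array([ 3.02029037,  1.56877396, -1.96290297]), 'ft_force': array([ 0.13856618,  0.11975086, -0.06706857]), 'torque': array([-0.06374198,  0.00240232,  0.01606602]), 'opening': 85.25054179952437}
top unwinder [257. 383.] 0.85 [ 513. -192.   28.]
top switch_box [305. 203.] 0.87 [394. 285.  36.]
top switch_box [218. 258.] 0.84 [621. 137.  41.]
top switch_box [273. 285.] 0.78 [473.  67.  42.]
top switch_box [248. 192.] 0.58 [545. 312.  44.]
top toggle_grip [277. 290.] 0.63 [462.  52.  47.]
top toggle_grip [255. 194.] 0.39 [522. 296.  93.]
top roller [253. 406.] 0.87 [ 522. -253.   34.]
top roller [294. 161.] 0.48 [424. 400.  18.]
top toggle [274. 238.] 0.62 [473. 184.  79.]
top toggle [275. 286.] 0.57 [469.  63.  61.]
top toggle [255. 194.] 0.51 [523. 297.  85.]
top tension_arm [253. 406.] 0.9 [ 521. -252.   33.]
scene toggle_grip [186. 256.] 0.62 [536. 307.  62.]
scene toggle_grip [203. 302.] 0.49 [608. 143.  81.]
scene roller [310. 351.] 0.72 [ 530. -242.   27.]
scene roller [221. 261.] 0.46 [481. 178.  41.]
scene switch_box [214. 304.] 0.77 [611. 132.  40.]
scene switch_box [213. 214.] 0.69 [374. 289.  42.]
scene switch_box [222. 265.] 0.63 [489. 168.  40.]
scene switch_box [193. 257.] 0.62 [532. 299.  40.]
```

View pics/top0.png

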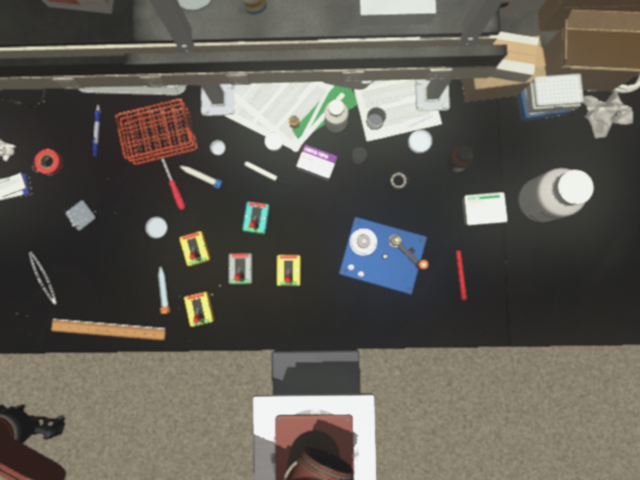

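View pics/scene0.png

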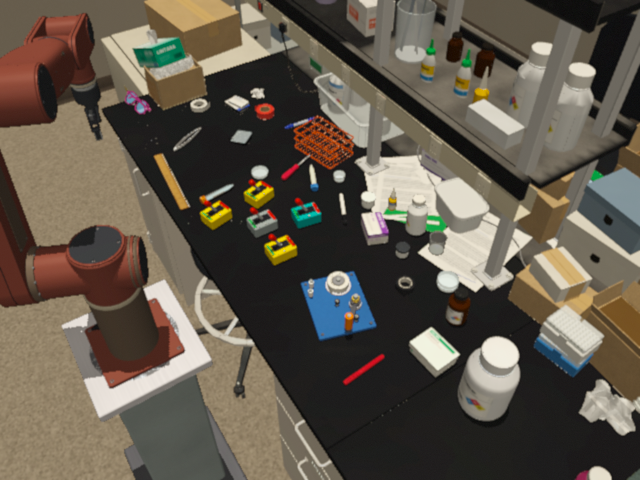

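```bash
python3 - <<'E'
import cv2
p=cv2.imread('pics/top0.png')
cv2.imwrite('pics/c1.png',cv2.resize(p[190:330,140:340],None,fx=4,fy=4,interpolation=2))
cv2.imwrite('pics/c2.png',cv2.resize(p[200:320,320:470],None,fx=5,fy=5,interpolation=2))
E
```

```text
(no output)
```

View pics/c1.png

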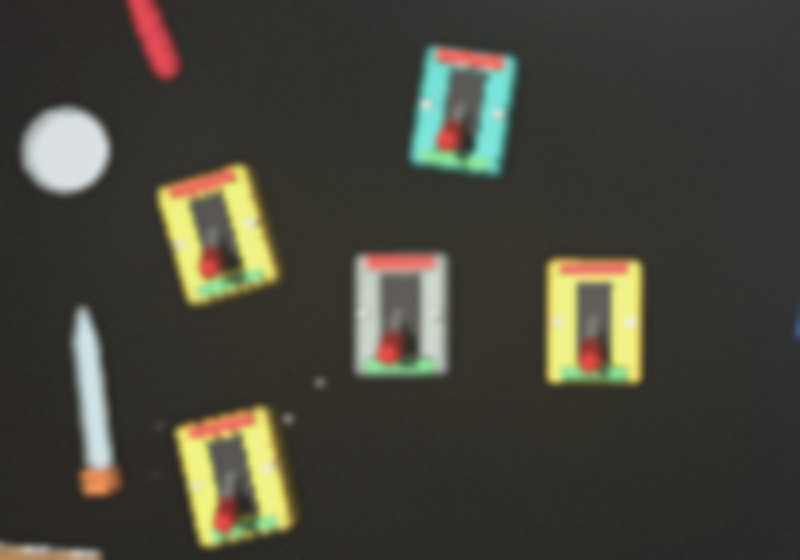

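View pics/c2.png

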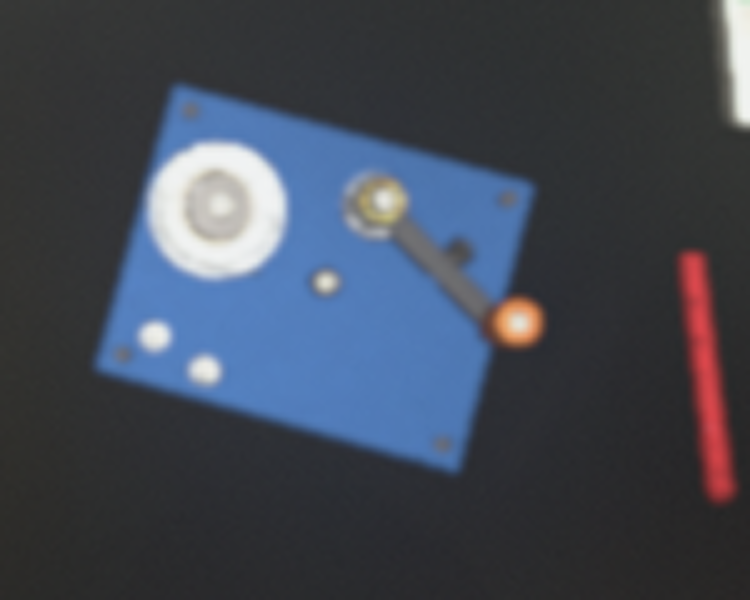

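The top view has world +x up and +y left. The grey box is at about row 269, col 240, with its red stripe on the far side. The other boxes around it are yellow or turquoise. The unwinder is at about (257, 383) and its orange roller at (264, 423). Next I'll measure both precisely.

```bash
cat >> h.py <<'E'
def ray(c,r,co,z):
    K=np.array(c['K']);R=np.array(c['R']);t=np.array(c['t'])
    dv=R.T@np.array([(co-K[0,2])/K[0,0],(r-K[1,2])/K[1,1],1]); o=-R.T@t
    return o+dv*(z-o[2])/dv[2]
def rect(c,mask,z):
    n,l,s,_=cv2.connectedComponentsWithStats(mask.astype(np.uint8)); i=1+np.argmax(s[1:,4])
    ys,xs=np.nonzero(l==i)
    P=np.array([ray(c,a,b,z)[:2] for a,b in zip(ys,xs)]).astype(np.float32)
    return cv2.minAreaRect(P)
E
python3 - <<'E'
from h import *
c=np.load('pics/top0.npz');p=c['p'].astype(int)
h=cv2.cvtColor(c['p'],cv2.COLOR_RGB2HSV)
m=(h[...,0]>100)&(h[...,0]<120)&(h[...,1]>120)&(h[...,2]>90)
m2=np.zeros_like(m);m2[200:310,325:440]=m[200:310,325:440]
print('plate',rect(c,m2,12))
g=np.zeros_like(m);sub=(slice(250,287),slice(225,256));g[sub]=(p[sub].max(2)>100)
print('box',rect(c,cv2.morphologyEx(g.astype(np.uint8),cv2.MORPH_CLOSE,np.ones((9,9))),38))
o=np.zeros_like(m);sub=(slice(250,280),slice(405,440));o[sub]=(h[sub][...,0]<20)&(h[sub][...,1]>120)&(h[sub][...,2]>120)
ys,xs=np.nonzero(o);print('roller',ys.mean(),xs.mean(),ray(c,ys.mean(),xs.mean(),80))
for nm,(cc,r),z in [('pivot',(382/5+320,200/5+200),57),('tape',(220/5+320,205/5+200),43),('rollertop',(519/5+320,322/5+200),85)]:print(nm,ray(c,r,cc,z).round(1))
s=np.zeros_like(m);sub=(slice(265,285),slice(230,248));s[sub]=((h[sub][...,0]<8)|(h[sub][...,0]>172))&(h[sub][...,1]>150)&(h[sub][...,2]>100)
ys,xs=np.nonzero(s);print('tip',ys.mean(),xs.mean(),ray(c,ys.mean(),xs.mean(),88))
E
```

```text
plate ((517.968994140625, -193.13882446289062), (201.25775146484375, 160.9718475341797), 73.25022888183594)
box ((489.23480224609375, 186.91387939453125), (60.921756744384766, 79.47122192382812), 89.56494903564453)
roller 263.94642857142856 423.125 [ 490.3072451  -287.72748744   80.        ]
pivot [ 554.3 -225.    57. ]
tape [ 554.2 -142.1   43. ]
rollertop [ 489.  -288.5   85. ]
tip 276.6666666666667 237.29166666666666 [465.80931533 185.50030539  88.        ]
```

```bash
python3 - <<'E'
from h import *
from scipy.spatial.transform import Rotation as R
o=env.get_obs();M=R.from_euler('xyz',o['tcp_rot']).as_matrix();print(M.round(3),o['tool_pos'])
z=M[:,2];print(np.degrees(np.arctan2(z[1],z[0])))
E
```

```text
[[-0.    -0.964  0.267]
 [-0.     0.267  0.964]
 [-1.     0.    -0.   ]] [167.15279727 602.21173378 239.28673053]
74.48505978386375
```

Call:
send_rows(series=[23.3, -41.5, -4, 0, 0, 15.5, -1, 23.3, -41.5, -4, 0, 0, 15.5, -1, 23.3, -41.5, -4, 0, 0, 15.5, -1, 23.3, -41.5, -4, 0, 0, 15.5, -1, 23.3, -41.5, -4, 0, 0, 15.5, -1, 23.3, -41.5, -4, 0, 0, 15.5, -1, 23.3, -41.5, -4, 0, 0, 15.5, -1, 23.3, -41.5, -4, 0, 0, 15.5, -1])

```text
time_s: 1.35
tool_pos: [363.0, 253.0, 206.1]
tcp_rot: [-1.151, 1.569, 0.42]
ft_force: [0.4, 0.7, -0.6]
opening: 0.2
```

Call:
send_rows(series=[3.8, -6.8, -1, 0, 0, 0, -1, 3.8, -6.8, -1, 0, 0, 0, -1, 3.8, -6.8, -1, 0, 0, 0, -1, 3.8, -6.8, -1, 0, 0, 0, -1, 3.8, -6.8, -1, 0, 0, 0, -1, 3.8, -6.8, -1, 0, 0, 0, -1, 3.8, -6.8, -1, 0, 0, 0, -1, 3.8, -6.8, -1, 0, 0, 0, -1])

```text
time_s: 2.15
tool_pos: [400.0, 187.3, 195.9]
tcp_rot: [-0.851, 1.571, 0.721]
ft_force: [-0.0, 0.1, -0.7]
opening: 0.0
```

```bash
python3 - <<'E'
from h import *
from scipy.spatial.transform import Rotation as R
o=env.get_obs();M=R.from_euler('xyz',o['tcp_rot']).as_matrix();print(o['tool_pos'],o['joint_positions'])
z=M[:,2];print(M[:,0],np.degrees(np.arctan2(z[1],z[0])))
snap('wrist','w1')
E
```

```text
[400.03627576 187.34878202 195.87523848] [ 2.59060171e-01 -1.97130512e-01  2.03085833e+00  6.03748463e-05
  1.30774775e+00 -1.31298286e+00]
[ 9.82431999e-05  8.63465170e-05 -9.99999991e-01] 90.07053188703624
```

View pics/w1.png

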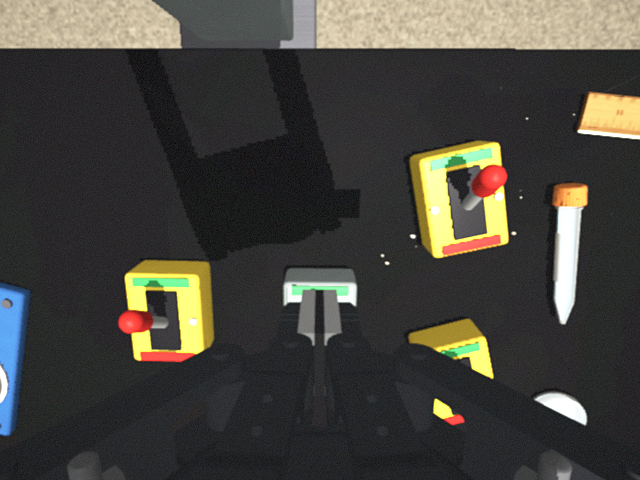

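The wrist view shows the grey box's green end at rows 268–300, centred on col 320, so the tool is lined up in y. I'll check the edge position, then descend and push.

```bash
python3 - <<'E'
from h import *
c=np.load('pics/w1.npz')
print(ray(c,268,286,38),ray(c,268,353,38))
E
```

```text
[436.95117839 161.68372598  38.        ] [436.90157203 214.77380552  38.        ]
```

Call:
send_rows(series=[0, 0, -5, 0, 0, 0, -1, 0, 0, -9, 0, 0, 0, -1, 0, 0, -11.6, 0, 0, 0, -1, 0, 0, -11.6, 0, 0, 0, -1, 0, 0, -11.6, 0, 0, 0, -1, 0, 0, -11.6, 0, 0, 0, -1, 1, 0, -11.6, 0, 0, 0, -1, 2, 0, -11.6, 0, 0, 0, -1])

```text
time_s: 3.0
tool_pos: [422.4, 187.0, 81.5]
tcp_rot: [-1.344, 1.567, 0.226]
ft_force: [0.2, -0.6, -0.1]
opening: -0.3
```

Call:
send_rows(series=[1, 0, 0, 0, 0, 0, -1, 2, 0, 0, 0, 0, 0, -1, 3, 0, 0, 0, 0, 0, -1, 4, 0, 0, 0, 0, 0, -1, 5, 0, 0, 0, 0, 0, -1, 6, 0, 0, 0, 0, 0, -1, 7, 0, 0, 0, 0, 0, -1, 7.5, 0, 0, 0, 0, 0, -1])

```text
time_s: 3.8
tool_pos: [490.3, 186.8, 78.1]
tcp_rot: [1.602, 1.557, -3.111]
ft_force: [-26.8, 1.0, 13.1]
opening: 0.2
```

Call:
send_rows(series=[0.5, 0, 0, 0, 0, 0, -1, 0.5, 0, 0, 0, 0, 0, -1, 0, 0, 0, 0, 0, 0, -1, -4, 0, 0, 0, 0, 0, -1, -8, 0, 0, 0, 0, 0, -1, -8, 0, 4, 0, 0, 0, -1, -8, 0, 8, 0, 0, 0, -1, -8, 0, 12, 0, 0, 0, -1])

```text
time_s: 4.6
tool_pos: [414.9, 186.6, 201.0]
tcp_rot: [1.958, 1.57, -2.755]
ft_force: [0.8, -0.6, 0.4]
opening: 0.2
```

```bash
python3 - <<'E'
from h import *
snap('scene','s1');snap('top','t1')
a=cv2.imread('pics/s1.png')[150:280,180:340];b=cv2.imread('pics/t1.png')[190:330,170:330]
cv2.imwrite('pics/c3.png',np.vstack([cv2.resize(a,(640,300*0+290)),cv2.resize(b,(640,300))]))
E
```

```text
(no output)
```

View pics/c3.png

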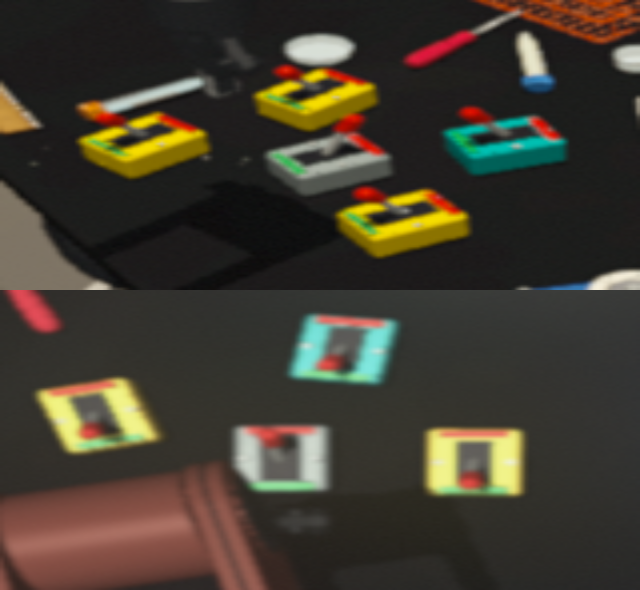

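The toggle now leans to the red stripe: in the top crop the tip is at the box's far end. Next I'll move above the roller, turning the jaws to −47° (tangential to the arm's swing).

Call:
send_rows(series=[0, -4, 0, 0, 0, -8, 1, 1, -9, 0, 0, 0, -16, 1, 2, -14, 0, 0, 0, -24, 1, 3, -19, 0, 0, 0, -32, 1, 4, -24, 0, 0, 0, -40, 1, 5, -28, 0, 0, 0, -48, 1, 6, -32, 0, 0, 0, -56, 1, 7, -36, 0, 0, 0, -64, 1], newtons=40)

```text
time_s: 5.5
tool_pos: [485.6, -175.6, 199.3]
tcp_rot: [1.791, 1.571, 2.238]
ft_force: [0.8, 1.0, 0.5]
opening: 85.2
```

Call:
send_rows(series=[0.5, -4, 0, 0, 0, -8, 1, 0.5, -8, 0, 0, 0, -16, 1, 0.5, -11.4, 0, 0, 0, -24, 1, 0.5, -11.4, 0, 0, 0, -32, 1, 0.5, -11.4, 0, 0, 0, -40, 1, 0.5, -11.4, 0, 0, 0, -48, 1, 0.5, -11.4, 0, 0, 0, -56, 1, 0.5, -11.4, 0, 0, 0, -64, 1])

```text
time_s: 6.3
tool_pos: [490.3, -287.6, 199.0]
tcp_rot: [-3.088, 1.57, 2.526]
ft_force: [0.9, 0.7, 0.6]
opening: 85.2
```

Call:
send_rows(series=[0, 0, 0, 0, 0, -8, 1, 0, 0, 0, 0, 0, -9, 1, 0, 0, 0, 0, 0, -9, 1, 0, 0, 0, 0, 0, -9, 1, 0, 0, 0, 0, 0, -9, 1, 0, 0, 0, 0, 0, -9, 1, 0, 0, 0, 0, 0, -9, 1, 0, 0, 0, 0, 0, -9, 1])

```text
time_s: 7.1
tool_pos: [490.3, -287.4, 199.9]
tcp_rot: [0.18, 1.571, -0.64]
ft_force: [-0.1, -0.2, -0.7]
opening: 85.4
```

```bash
python3 - <<'E'
from h import *
from scipy.spatial.transform import Rotation as R
o=env.get_obs();M=R.from_euler('xyz',o['tcp_rot']).as_matrix();print(o['time_s'],o['tool_pos'],o['joint_positions'],o['opening'])
z=M[:,2];print(M[:,0],np.degrees(np.arctan2(z[1],z[0])))
p,d,c=snap('wrist','w2')
for f in find_in('wrist','roller')[:2]:
    print(f,w(c,d,*f['at']))
E
```

```text
7.1 [ 490.33405786 -287.35350365  199.85450642] [-6.68834774e-01  1.16945231e-01  1.71907561e+00  2.73772891e-06
  1.30547863e+00  1.51399869e-01] 85.44890771579774
[ 7.47429341e-05 -5.57063012e-05 -9.99999996e-01] -46.996024446015454
{'at': [162.5, 317.4], 'confidence': 0.67} [ 522.78216505 -255.24974492   31.59057589]
```

View pics/w2.png

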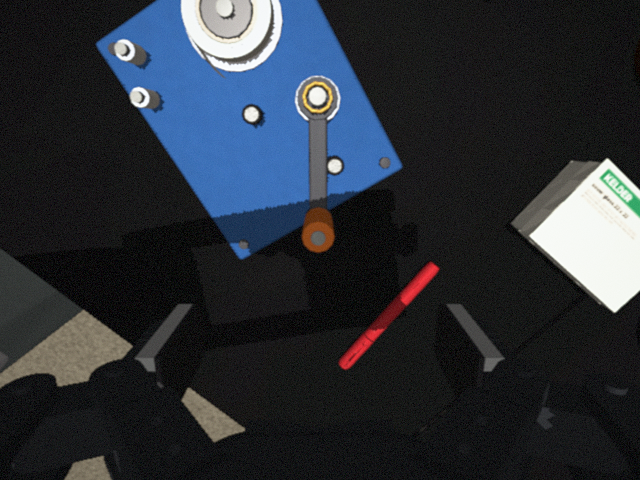

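The wrist view shows the roller's top at row 238, col 318, the pivot at (97, 317), and the jaws straddling col 318. I'll compute the roller position from this and descend.

```bash
python3 - <<'E'
from h import *
c=np.load('pics/w2.npz')
print(ray(c,238,318,87),w({'camera_matrix':c['K'],'R':c['R'],'t':c['t']},c['d'],238,318),ray(c,97,317,57))
E
```

```text
[ 490.86011274 -285.74849272   87.        ] [ 491.03150332 -285.59157229   87.83156604] [ 555.6650972  -224.44236363   57.        ]
```

Call:
send_rows(series=[0, 0.1, -4, 0, 0, 0, 1, 0, 0.1, -8, 0, 0, 0, 1, 0, 0.1, -11, 0, 0, 0, 1, 0, 0.1, -13, 0, 0, 0, 1, 0, 0.1, -14.3, 0, 0, 0, 1, 0, 0.1, -14.3, 0, 0, 0, 1, 0, 0.1, -14.3, 0, 0, 0, 1, 0, 0.1, -14.3, 0, 0, 0, 1])

```text
time_s: 8.0
tool_pos: [491.4, -287.2, 58.5]
tcp_rot: [0.158, 1.568, -0.662]
ft_force: [-0.5, 0.5, 0.2]
opening: 85.3
```

Call:
send_rows(series=[0, 0, 0, 0, 0, 0, 0, 0, 0, 0, 0, 0, 0, 0, 0, 0, 0, 0, 0, 0, -0.4, 0, 0, 0, 0, 0, 0, -0.7, 0, 0, 0, 0, 0, 0, -1, 0, 0, 0, 0, 0, 0, -1, 0, 0, 0, 0, 0, 0, -1, 0, 0, 0, 0, 0, 0, -1], newtons=40)

```text
time_s: 8.8
tool_pos: [490.3, -286.4, 57.1]
tcp_rot: [-1.729, 1.571, -2.55]
ft_force: [-3.2, 1.2, 4.9]
opening: 21.1
```

```bash
python3 - <<'E'
from h import *
o=env.get_obs();print(o['time_s'],o['tool_pos'],o['joint_positions'],o['opening'],o['ft_force'])
snap('wrist','w3')
P=np.array([555.5,-224.8]);r0=o['tool_pos'][:2]-P;print(np.linalg.norm(r0))
for k in range(1,17):
    a=-1.1*k/16;R=np.array([[np.cos(a),-np.sin(a)],[np.sin(a),np.cos(a)]])
    print(k,((R@r0-r0)/10).round(2),round(np.degrees(a),1), ((R@r0+P)).round(1))
E
```

```text
8.8 [ 490.33289759 -286.36090623   57.07449544] [-6.67406070e-01  2.87766008e-01  1.81462053e+00 -8.71900684e-05
  1.03923032e+00  1.53093633e-01] 21.090414226222137 [-3.1718691   1.22696496  4.93401816]
89.64650808580427
1 [-0.41  0.46] -3.9 [ 486.3 -281.7]
2 [-0.78  0.95] -7.9 [ 482.5 -276.8]
3 [-1.12  1.47] -11.8 [ 479.1 -271.7]
4 [-1.43  2.  ] -15.8 [ 476.1 -266.4]
5 [-1.69  2.56] -19.7 [ 473.4 -260.8]
6 [-1.92  3.13] -23.6 [ 471.1 -255.1]
7 [-2.11  3.72] -27.6 [ 469.2 -249.2]
8 [-2.26  4.31] -31.5 [ 467.8 -243.2]
9 [-2.36  4.92] -35.5 [ 466.7 -237.1]
10 [-2.43  5.53] -39.4 [ 466.1 -231. ]
11 [-2.45  6.15] -43.3 [ 465.9 -224.9]
12 [-2.43  6.77] -47.3 [ 466.1 -218.7]
13 [-2.36  7.38] -51.2 [ 466.7 -212.6]
14 [-2.26  7.99] -55.1 [ 467.7 -206.5]
15 [-2.11  8.58] -59.1 [ 469.2 -200.5]
16 [-1.93  9.17] -63.0 [ 471.1 -194.6]
```

View pics/w3.png

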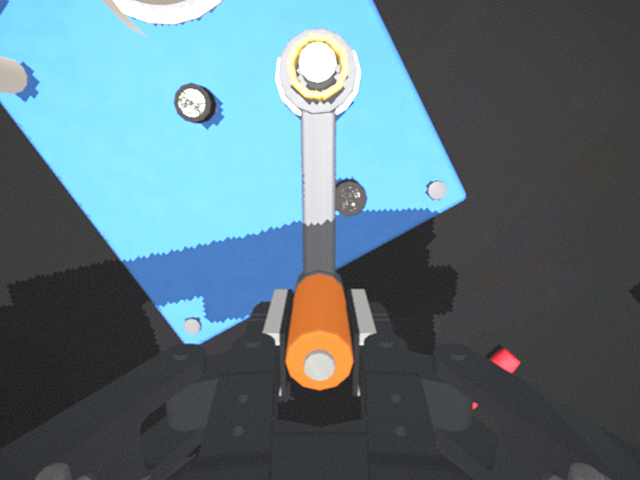

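The roller sits centred between the pads (rows 275–390, col 320) at an opening of 21.1 mm. Now I'll swing the arm along its arc.

Call:
send_rows(series=[-0.41, 0.46, 0, 0, 0, -3.9, -1, -0.78, 0.95, 0, 0, 0, -7.9, -1, -1.12, 1.47, 0, 0, 0, -11.8, -1, -1.43, 2.0, 0, 0, 0, -15.8, -1, -1.69, 2.56, 0, 0, 0, -19.7, -1, -1.92, 3.13, 0, 0, 0, -23.6, -1, -2.11, 3.72, 0, 0, 0, -27.6, -1, -2.26, 4.31, 0, 0, 0, -31.5, -1])

```text
time_s: 9.65
tool_pos: [467.8, -243.6, 57.1]
tcp_rot: [0.128, 1.569, -1.245]
ft_force: [-1.5, -0.7, 2.9]
opening: 21.2
```

Call:
send_rows(series=[-0.1, 0.61, 0, 0, 0, -3.9, -1, -0.17, 1.22, 0, 0, 0, -7.9, -1, -0.19, 1.84, 0, 0, 0, -11.8, -1, -0.17, 2.46, 0, 0, 0, -15.8, -1, -0.1, 3.07, 0, 0, 0, -19.7, -1, 0, 3.68, 0, 0, 0, -23.6, -1, 0.12, 4.2, 0, 0, 0, -27.5, -1, 0.2, 4.5, 0, 0, 0, -29.5, -1])

```text
time_s: 10.45
tool_pos: [469.6, -198.3, 57.0]
tcp_rot: [-0.261, 1.57, -2.147]
ft_force: [-3.9, -0.5, 5.3]
opening: 20.8
```

```bash
python3 - <<'E'
from h import *
o=env.get_obs();print(o['time_s'],o['tool_pos'],o['joint_positions'],o['opening'],o['ft_force'])
P=np.array([555.5,-224.8]);r=o['tool_pos'][:2]-P;r0=np.array([490.3,-286.4])-P
print(np.linalg.norm(r),np.arctan2(r0[1],r0[0])-np.arctan2(r[1],r[0])+2*np.pi)
snap('wrist','w4');snap('top','t4')
E
```

```text
10.45 [ 469.61703022 -198.25921825   57.04376358] [-5.53756385e-01  1.62812615e-01  1.96566166e+00 -9.59746044e-04
  1.01313712e+00  1.33317476e+00] 20.8003034082393 [-3.93544669 -0.51705679  5.26704834]
89.89047554678527 1.0567389995839944
```

View pics/w4.png

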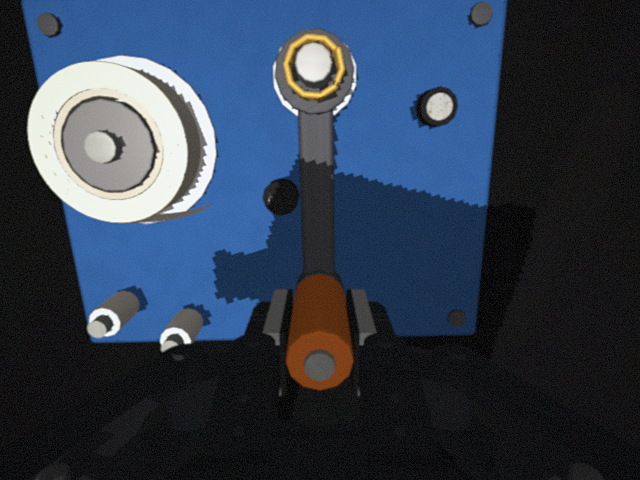

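The arm nearly touches its stop post (gap at about row 195, col 299), at an estimated 1.06 rad. I'll press the last few millimetres gently.

Call:
send_rows(series=[0.04, 0.1, 0, 0, 0, -0.7, -1, 0.08, 0.2, 0, 0, 0, -1.3, -1, 0.12, 0.3, 0, 0, 0, -2, -1, 0.15, 0.4, 0, 0, 0, -2.5, -1, 0.18, 0.5, 0, 0, 0, -3, -1, 0.2, 0.6, 0, 0, 0, -3, -1, 0.2, 0.6, 0, 0, 0, -3, -1, 0.2, 0.6, 0, 0, 0, -3, -1])

```text
time_s: 11.35
tool_pos: [471.2, -193.6, 57.0]
tcp_rot: [-0.08, 1.568, -2.017]
ft_force: [-5.8, -4.7, 4.3]
opening: 20.9
```

```bash
cat > m.py <<'E'
from h import *
import sys
o=env.get_obs();print(o['time_s'],o['tool_pos'],o['opening'],o['ft_force'],abs(o['qvel']).max())
P=np.array([555.5,-224.8]);r=o['tool_pos'][:2]-P;r0=np.array([490.3,-286.4])-P
print(np.linalg.norm(r),np.arctan2(r0[1],r0[0])-np.arctan2(r[1],r[0])+2*np.pi)
snap('wrist',sys.argv[1])
snap('top','t'+sys.argv[1]);snap('scene','s'+sys.argv[1])
a=cv2.imread('pics/s%s.png'%sys.argv[1])[150:360,180:420];b=cv2.imread(f'pics/{sys.argv[1]}.png')[0:400,150:500]
cv2.imwrite('pics/c%s.png'%sys.argv[1],np.hstack([cv2.resize(a,(450,394)),cv2.resize(b,(345,394))]))
E
python3 m.py w5
```

```text
11.35 [ 471.15017468 -193.63155117   57.03469551] 20.873955795303218 [-5.80919657 -4.70699041  4.30930263] 0.002041316757792333
89.92421939927534 1.1109670721257316
```

View pics/cw5.png

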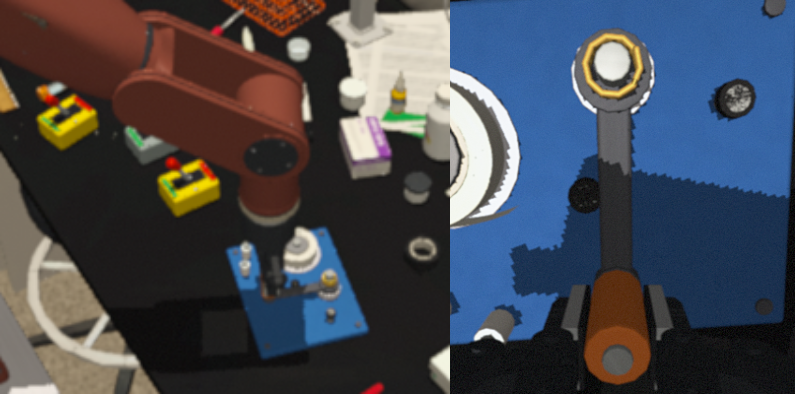

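Call:
send_rows(series=[0.03, 0.1, 0, 0, 0, 0, -1, 0.06, 0.2, 0, 0, 0, 0, -1, 0.06, 0.2, 0, 0, 0, 0, -1, 0.06, 0.2, 0, 0, 0, 0, -1, 0.06, 0.2, 0, 0, 0, 0, -1, 0.06, 0.2, 0, 0, 0, 0, -1, 0.06, 0.2, 0, 0, 0, 0, -1, 0.06, 0.2, 0, 0, 0, 0, -1])

```text
time_s: 12.3
tool_pos: [471.3, -193.3, 57.1]
tcp_rot: [0.026, 1.566, -1.911]
ft_force: [-7.4, -11.2, 3.8]
opening: 20.9
```

```bash
python3 m.py w6;python3 - <<'E'
import cv2,numpy as np
b=cv2.imread('pics/tw6.png')[190:330,170:330]
cv2.imwrite('pics/c6.png',cv2.resize(b,(640,560)))
E
```

```text
12.3 [ 471.32705949 -193.29882914   57.09310949] 20.935595154201163 [ -7.42832515 -11.24929566   3.82894925] 0.002483245181207561
89.87439946459591 1.1151218412227415
```

View pics/w6.png

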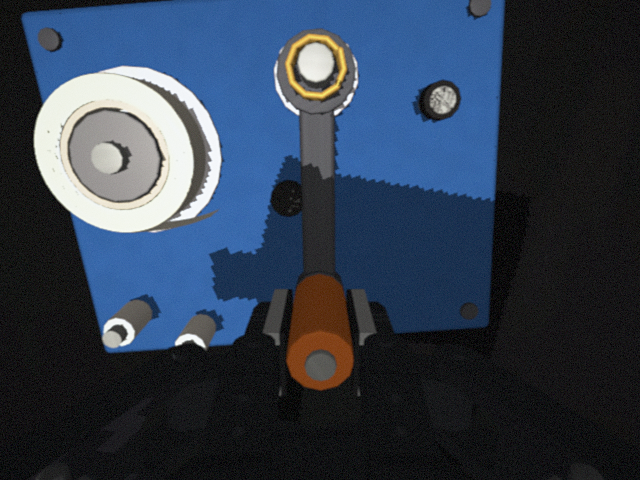

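View pics/c6.png

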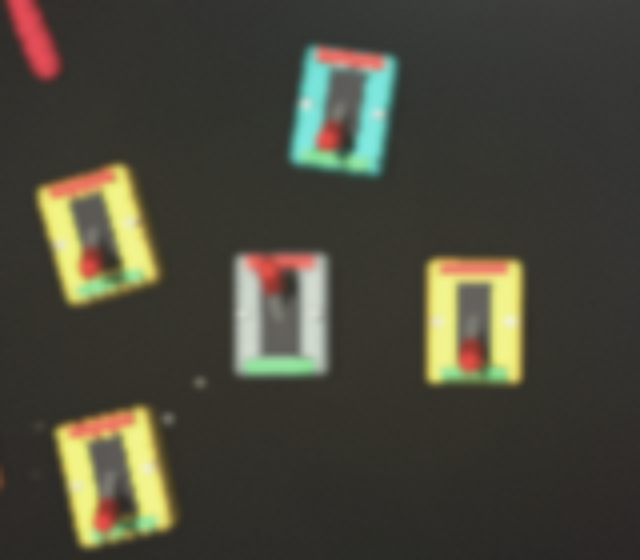

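The arm stopped moving (0.3 mm for a 2 mm command) and the reaction rose from 4.7 to 11.2 N, so it's against the stop. The wrist view shows it touching the post at about (198, 302). The grey toggle lies at the red stripe. Handing in.

```bash
python3 - <<'E'
from h import *
print(order.close_job())
E
```

```text
the job is handed in; nothing more can be done
None
```

I handed the job in at about 12.5 s, with the toggle switched off and the tension arm held hard against its stop. No verdict was reported.

1. **Toggle:** I pushed it over with the shut fingers. The last top view shows its tip on the red stripe. The look-alike boxes next to it still had their toggles on green.
2. **Tension arm:** I then gripped the roller at 40 N, with the opening at about 21 mm, and swung the arm along its arc to the stop.

**Last checks:**
- **At the stop:** the arm angle works out at about 1.115 rad from the tool position. That is slightly above the nominal 1.1, within measurement error. A further 2 mm of commanded push moved the arm only 0.3 mm, while the wrist force along y rose from about 5 to 11 N.
- **Still:** joint speeds were about 0.002 rad/s.
- **Bystanders:** the tool was not taken near any of them, but I did not measure their positions again at the end.
- **One disagreement:** a wrist-camera reading of the switch box's near edge came out 12 mm short of the top-camera one. I took it for the box's lower edge and used the top-camera value.

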